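Screw down the winged cap on the waste outlet under the sink

ROBOT

A 7-joint arm with a two-finger parallel gripper is mounted at the origin on the work surface. World frame = base frame: x ahead of the robot, y to its left, z up, the work surface at z = 0. Lengths are in m, angles in degrees, forces in N, time in s.
With the tool pointing down it reaches from about 0.4 to 0.9 m from the base axis. Payload 5.5 kg.
Tool frame: the origin (TCP) lies between the finger pads; the fingertips stand 22 mm ahead of it and the grasp point (between the pads) lies 3 mm ahead of it; z points along the fingers, y is the line along which they close (so a half turn about z gives the same grasp; the last joint's range is limited). The gripper opens to 85 mm and grips with 20 to 120 N. Pads are 22 mm wide; open, the fingers measure 114 mm over their backs; the gripper's body (76 mm by 85 mm) begins 54 mm behind the grasp point. The pads swing forward as they close: fully open they stand 13 mm farther back than shut.
Start: joints at [91.742, 28.699, -24.465, 88.831, 12.651, 65.22, -12.049], TCP at [0.15, -0.632, 0.253] pointing down, gripper open.
Joint ranges: [-164.97, 164.97], [-17.58, 116.51], [-87.97, 89.64], [11.32, 138.91], [-80.73, 260.73], [10.89, 115.49], [-147.41, 147.41]. Speed limits (degrees/s): [147.25, 147.25, 180, 180, 180, 180, 180].

INTERFACE

Orientations are given as [roll, pitch, yaw] about the fixed x, y, z axes, in that order (R = Rz(yaw) Ry(pitch) Rx(roll)).
In Python, from cell import r, cams gives the robot as it stands. The module is installed in compiled form; this text tells all that it offers.
- The arm moves only by the tool send_rows, never from a script. Its argument "moves" is one flat list of numbers, 5 for each row, row after row: the closure, from 0 (fully open) to 1 (shut), then the shift along the world's x, y, z in units of 30 mm (1.0 is 30 mm), then the turn about the world's z in units of 6 degrees (1.0 is 6 degrees). In form: [grip, x, y, z, spin, grip, x, y, z, spin, ...]. A call has 1 to 20 rows; each row is the pose to reach, as a shift and turn from the pose commanded when the call began; what a row does not reach only later rows make up. A row lasts 1/12 s, in which the tool goes at most 41.7 mm and 7.16 degrees, less where a joint would pass 70% of its speed; a pose out of reach is approached as far as the arm can. A call with a gripper value outside its range is refused whole. The fingers move at their own pace and stop on an object; "newtons" is the grip in N (left out, the last holds). Time passes only in rows, so rows that repeat a pose let the fingers close. It gives the time, the measured TCP pose, the force, the opening and the grip force at its end, in the units of the state.
- r.read_state(): the state, without advancing time (a new reading comes with each control period).
- cams.snapshot(name): name is "scene" or "top"; returns (picture, depth): 420x560x3 uint8, blue, green, red; 420x560 float32, m along the optical axis (not along the pixel's ray), 0 where there is no reading.
- cams.get_calibration(name): a dict with "vfov" (degrees; the focal length in pixels is half the picture's height over the tangent of half this angle, whatever the lens; pixels are square), "cx", "cy" (the principal point, pixels), "R" (3x3) and "t" (3): a world point X has camera coordinates R X + t. Camera axes: x right, y down, z forward; pixel columns grow to the right and rows downward; lengths in m; the calibration is good to about 2 mm. A picture is of the moment at which its call begins. get_calibration takes no time and is no camera call.
- r.hand_in(): hands the job in; it is judged then, once.
The state is a dict: "t": time; "q": joint angles; "joint_vel": joint speeds; "tau": joint torques, N m; "ee_pos": TCP position; "ee_rot": TCP orientation; "ft_force": force on the tool from outside, world axes, zero at the start; "wrist_torque": the same for the moment, N m; "grip_width": finger opening in m; "finger_force": force on a finger pad.
Only numpy, scipy, OpenCV 4.12 (cv2) and the standard library are available. Lean on these libraries where they do the work, as an engineer would, in place of code of your own. Each camera call takes 0.05 s, during which the arm holds its last target. There are 200 camera calls.

TASK

The winged cap on the waste-pipe outlet has worked loose: screw it down, clockwise seen from above, until it is fully home and turns no further. Push the wings round with strokes of a fingertip, without pinching or forcing the cap, and leave the shaker, the pepper mill and the oil bottle standing where they are.

Things in the scene. Friction and masses are not known exactly. Their poses are not given: they have to be found in the camera images.
- outlet: White and grey plastic waste-pipe outlet, fixed to the shelf. Origin: on the shelf, on the axis of its upright stub; z up. Foot flange 96 mm across, 8 mm high; grey collar 60 mm across, its top 84 mm above the shelf; the winged cap sits on top. Its own +x axis points from the stub to the hose spigot.
- spigot_top (a point): Centre of the open top of the hose spigot, an upright white pipe 28 to 33 mm across, fixed, 66 mm from the cap's axis, top 150 mm above the shelf, higher than the wings. It blocks a finger from going all round the cap: lift the finger out and put it in again behind a wing.
- wing_cap (a joint): Turn of the winged cap, rad: grows as it is screwed down, clockwise seen from above; 8.0 is fully home against a springy stop (about 1.5 N m per rad), smaller is looser (it starts 5 to 7.5 rad short of home). It turns freely against about 0.05 N m of friction, stays where it is left, and sinks 0.8 mm per rad.
- cap_top (a point): Centre of the flat top of the cap (white plastic disc 58 mm across, 16 mm high), on its axis; 100 mm above the shelf when home, up to 106 mm when loose; home, no gap is left between disc and grey collar. Turns with the cap: its x axis points along one wing, the other points the other way. The wings are upright plates 8 mm thick, from 12 to 46 mm from the axis, standing 32 mm above this point.
- wing_tip (a point): Outer upper edge of one wing, 46 mm from the axis and 32 mm above cap_top.
- shaker: Salt shaker, glass with white cap, 50 mm across, 68 mm tall, loose, upright. Origin: centre of its underside.
- mill: Pepper mill, amber glass with black top, 52 mm across, 121 mm tall, loose, upright. Origin: centre of its underside.
- oil: Green glass oil bottle, 60 mm across, 190 mm tall, loose, upright. Origin: centre of its underside.
Things that resemble listed ones, but are neither listed nor needed, are in the scene too. Of the things that look like the outlet, the smaller one is meant.

How it is judged:
By the outcome, as a careful person would: the job done as asked, in the order asked, and still so for the second after the job is handed in, with the robot touching nothing.
It also fails if it takes over 61 s, if anything falls off the work surface, if the arm or the gripper's body presses on something with over 40 N, if the wrist force passes 120 N, or if a joint passes its speed limit or range.

## Working session

There is one attempt and no reset: what is moved stays moved. The work goes in short steps, Python scripts to look and compute and a tool call to move; the robot and the scene stay as the last step left them, time stands still between calls to the robot, and variables do not carry over. Pictures are saved under pics/ and viewed, at most 10 in all, crops included, and the job is handed in when it is done.

Besides the shell and the picture viewer there is one more tool, called after "Call:" as name(argument=value, ...) on one line, values as JSON. send_rows: Moves the arm, as the interface text tells. Its arguments: {"type":"object","properties":{"moves":{"type":"array"},"newtons":{"type":"number"}},"required":["moves"]}

```bash
mkdir -p pics; cat > h.py <<'E'
import numpy as np, cv2
from cell import r, cams
def snap(n,f=None):
    p,d=cams.snapshot(n)
    if f: cv2.imwrite('pics/'+f,p)
    return p,d
def cal(n):
    c=cams.get_calibration(n); f=210/np.tan(np.radians(c['vfov'])/2)
    return f,c['cx'],c['cy'],np.array(c['R']),np.array(c['t'])
def onplane(n,u,v,z):
    f,cx,cy,R,t=cal(n); o=-R.T@t; d=R.T@np.array([(u-cx)/f,(v-cy)/f,1.]); return o+d*(z-o[2])/d[2]
def pt(n,u,v,D):
    f,cx,cy,R,t=cal(n); return R.T@(np.array([(u-cx)/f*D,(v-cy)/f*D,D])-t)
def proj(n,X):
    f,cx,cy,R,t=cal(n); c=R@np.array(X)+t; return c[0]/c[2]*f+cx,c[1]/c[2]*f+cy
def cloud(n,D):
    f,cx,cy,R,t=cal(n); v,u=np.mgrid[:420,:560]
    P=np.stack([(u-cx)/f*D,(v-cy)/f*D,D],-1)-t
    return P@R
E
python3 - <<'E'
from h import *
a,d=snap('scene','s0.png'); b,e=snap('top','t0.png')
for n in('scene','top'):
    print(n,cams.get_calibration(n), -cal(n)[3].T@cal(n)[4])
s=r.read_state(); print(s['t'],s['ee_pos'],s['ee_rot'],s['ft_force'],s['grip_width'])
E
```

```text
scene {'vfov': 49.658726677186856, 'cx': 284.84145408949666, 'cy': 211.89289351677897, 'R': array([[ 0.69496151,  0.71877245,  0.01986623],
       [ 0.4349217 , -0.39819143, -0.80764268],
       [-0.57260075,  0.56992083, -0.58933745]]), 't': array([-0.41083294, -0.14287758,  1.3320805 ])} [ 1.11040393 -0.52077764  0.6778126 ]
top {'vfov': 52.329436240680444, 'cx': 277.445542599562, 'cy': 209.75557547430026, 'R': array([[ 0.01579774, -0.99954463, -0.02570913],
       [-0.998534  , -0.01444   , -0.05216642],
       [ 0.05177143,  0.02649556, -0.99830742]]), 't': array([0.02786067, 0.56653418, 1.12951375])} [0.50678697 0.00610164 1.1578723 ]
0.1 [ 0.14975591 -0.63190199  0.25233358] [-1.79896498e+02 -3.22924035e-03  1.33385955e+01] [ 0.82436424  0.8054199  -0.42551937] 0.08522930803981044
```

View pics/s0.png

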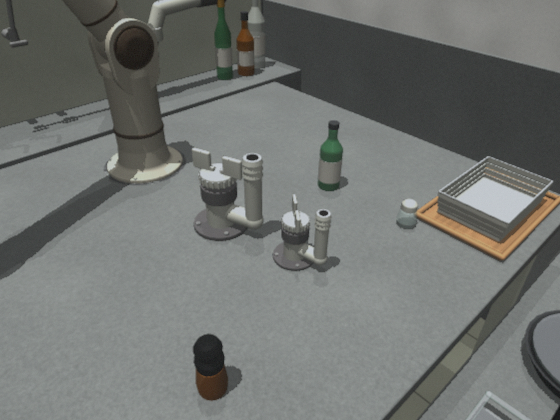

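View pics/t0.png

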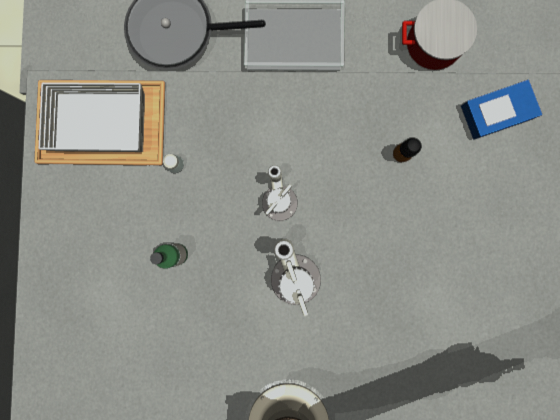

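Both outlets are visible. The large one is at scene (220,195) / top (296,285) and the small one at scene (296,235) / top (280,203). The task means the smaller, so I choose the one at top (280,203). Next is a close crop to check it, plus measurements.

```bash
python3 - <<'E'
from h import *
b,e=snap('top'); a,d=snap('scene')
c=cv2.resize(b[155:230,235:325],None,fx=4.4,fy=4.4,interpolation=cv2.INTER_CUBIC)
c2=cv2.resize(a[180:280,250:350],None,fx=3.9,fy=3.9,interpolation=cv2.INTER_CUBIC)
h=min(c.shape[0],c2.shape[0]); cv2.imwrite('pics/c0.png',np.hstack([c[:h],c2[:h]]))
T=cloud('top',e); S=cloud('scene',d)
bx=onplane('top',280,203,.1); print('approx',bx)
for nm,P in(('top',T),('scene',S)):
    P=P.reshape(-1,3); P=P[(np.hypot(P[:,0]-bx[0],P[:,1]-bx[1])<.11)]
    for lo,hi in((.005,.012),(.07,.085),(.092,.11),(.118,.139),(.143,.16)):
        Q=P[(P[:,2]>lo)&(P[:,2]<hi)]
        if len(Q): print(nm,lo,hi,len(Q),Q.mean(0).round(4),np.median(Q[:,2]).round(4),Q.min(0).round(3),Q.max(0).round(3))
    Q=P[(P[:,2]>.118)&(P[:,2]<.139)]; print(Q.round(3)[::max(1,len(Q)//25)].tolist())
E
```

```text
approx [0.57851879 0.02810484 0.1       ]
top 0.005 0.012 422 [0.5775 0.0264 0.008 ] 0.0079 [ 0.5   -0.072  0.005] [0.667 0.125 0.012]
top 0.07 0.085 20 [0.5943 0.0263 0.0793] 0.0812 [0.557 0.003 0.072] [0.646 0.048 0.085]
top 0.092 0.11 376 [0.5862 0.0318 0.1055] 0.1057 [0.555 0.003 0.095] [0.639 0.06  0.11 ]
top 0.118 0.139 104 [0.5954 0.0316 0.1339] 0.1359 [0.55  0.002 0.118] [0.649 0.061 0.139]
top 0.143 0.16 136 [0.6506 0.0425 0.1499] 0.1501 [0.637 0.028 0.144] [0.666 0.057 0.155]
[[0.649, 0.026, 0.131], [0.643, 0.029, 0.119], [0.637, 0.05, 0.125], [0.637, 0.038, 0.131], [0.622, 0.006, 0.137], [0.62, 0.004, 0.136], [0.617, 0.004, 0.137], [0.615, 0.006, 0.139], [0.612, 0.011, 0.138], [0.61, 0.013, 0.134], [0.607, 0.011, 0.138], [0.605, 0.016, 0.133], [0.603, 0.021, 0.135], [0.6, 0.025, 0.136], [0.6, 0.016, 0.137], [0.595, 0.023, 0.136], [0.576, 0.039, 0.136], [0.571, 0.046, 0.139], [0.569, 0.051, 0.136], [0.566, 0.054, 0.134], [0.564, 0.054, 0.135], [0.565, 0.045, 0.118], [0.562, 0.047, 0.121], [0.559, 0.049, 0.126], [0.557, 0.051, 0.133], [0.552, 0.06, 0.137]]
scene 0.005 0.012 
[... 345 characters left out ...]
8 0.06  0.139]
scene 0.143 0.16 249 [0.5895 0.0282 0.1502] 0.1503 [ 0.473 -0.002  0.143] [0.667 0.058 0.16 ]
[[0.482, 0.029, 0.136], [0.486, 0.02, 0.134], [0.486, 0.023, 0.13], [0.484, 0.027, 0.124], [0.476, 0.0, 0.127], [0.477, 0.001, 0.125], [0.477, -0.001, 0.123], [0.476, -0.001, 0.12], [0.563, 0.05, 0.138], [0.573, 0.043, 0.139], [0.575, 0.041, 0.133], [0.577, 0.043, 0.125], [0.599, 0.02, 0.139], [0.612, 0.013, 0.139], [0.607, 0.009, 0.128], [0.664, 0.045, 0.139], [0.663, 0.039, 0.139], [0.657, 0.031, 0.137], [0.644, 0.029, 0.128], [0.61, 0.007, 0.118], [0.663, 0.034, 0.134], [0.653, 0.031, 0.127], [0.645, 0.029, 0.121], [0.65, 0.026, 0.124], [0.652, 0.027, 0.121], [0.663, 0.029, 0.124]]
```

View pics/c0.png

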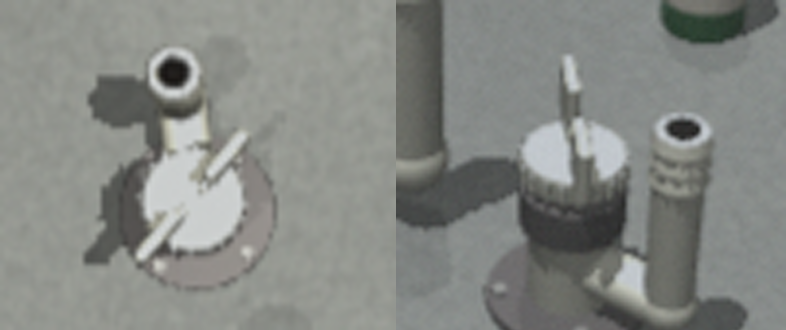

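The crop shows the small outlet with its cap well clear of the collar. The wings run diagonally in the top view, with ends at about full-frame (268,212) and (290,186), and the spigot mouth is at (275,172). Next I measure the axis more exactly and check the neighbours for clearance.

```bash
cat >> h.py <<'E'
def wings(e,ax=(.587,.031)):
    P=cloud('top',e).reshape(-1,3); rr=np.hypot(P[:,0]-ax[0],P[:,1]-ax[1])
    Q=P[(P[:,2]>.124)&(P[:,2]<.145)&(rr<.049)][:,:2]
    c,sz,a=cv2.minAreaRect(Q.astype(np.float32)*1000)
    w,V=np.linalg.eigh(np.cov(Q.T)); v=V[:,1]
    D=P[(P[:,2]>.094)&(P[:,2]<.112)&(rr<.029)]
    return np.degrees(np.arctan2(v[1],v[0]))%180,c,sz,np.median(D[:,2]),len(Q)
E
python3 - <<'E'
from h import *
b,e=snap('top')
print(wings(e))
P=cloud('top',e).reshape(-1,3)
Q=P[(P[:,2]>.145)&(P[:,2]<.155)&(np.hypot(P[:,0]-.652,P[:,1]-.043)<.03)]
print('spig',cv2.minEnclosingCircle((Q[:,:2]*1000).astype(np.float32)))
f=P[(P[:,2]>.006)&(P[:,2]<.0105)&(np.hypot(P[:,0]-.587,P[:,1]-.031)<.055)]
print('flange',cv2.minEnclosingCircle((f[:,:2]*1000).astype(np.float32)))
D=P[(P[:,2]>.102)&(P[:,2]<.109)&(np.hypot(P[:,0]-.587,P[:,1]-.031)<.034)]
print('disc',cv2.minEnclosingCircle((D[:,:2]*1000).astype(np.float32)))
L=P[(P[:,0]>.3)&(P[:,0]<.53)&(abs(P[:,1])<.1)]
for lo in np.arange(.1,.26,.02):
    q=L[(L[:,2]>lo)&(L[:,2]<lo+.02)]
    if len(q)>5: print(lo.round(2),len(q),q.min(0).round(3),q.max(0).round(3))
for nm,x,y in(('mill',.68,-.22),('oil',.46,.25),('shaker',.67,.24)):
    q=P[(np.hypot(P[:,0]-x,P[:,1]-y)<.07)&(P[:,2]>.03)]; q=q[q[:,2]>q[:,2].max()-.015]; print(nm,q.mean(0).round(3))
E
```

```text
(np.float64(140.8628829231782), (586.4034423828125, 31.969562530517578), (8.199139595031738, 90.60113525390625), np.float64(0.10577353830000799), 99)
spig ((651.1773681640625, 42.31569290161133), 15.494935989379883)
flange ((585.426513671875, 28.229862213134766), 51.212806701660156)
disc ((585.822021484375, 32.662899017333984), 30.150861740112305)
0.1 31 [ 0.383 -0.055  0.106] [0.423 0.027 0.12 ]
0.12 14 [ 0.347 -0.057  0.12 ] [0.422 0.027 0.14 ]
0.14 859 [ 0.341 -0.056  0.141] [0.442 0.027 0.16 ]
0.16 15 [ 0.365 -0.025  0.16 ] [0.491 0.018 0.178]
0.18 229 [ 0.322 -0.038  0.18 ] [0.491 0.038 0.2  ]
0.2 296 [ 0.447 -0.005  0.2  ] [0.489 0.038 0.215]
mill [ 0.714 -0.279  0.109]
oil [0.445 0.305 0.189]
shaker [0.685 0.304 0.063]
```

Call:
send_rows(moves=[1,1.1,0.9,0.5,-0.4,1,2.2,1.8,1,-0.8,1,3.3,2.7,1,-1.2,1,4.4,3.6,1,-1.6,1,5.5,4.5,1,-2,1,6.6,5.4,1,-2.2,1,7.7,6.3,1,-2.2,1,8.8,7.2,1,-2.2,1,9.9,8.1,1,-2.2,1,11,9,1,-2.2,1,11.6,10,1,-2.2,1,11.6,11,1,-2.2,1,11.6,11,1,-2.2], newtons=20)

```text
t: 1.33
ee_pos: [0.5018, -0.292, 0.2837]
ee_rot: [-179.7, -0.1, 0.9]
ft_force: [-0.5, 1.5, 0.2]
grip_width: 0.0001
finger_force: 0.0
```

Call:
send_rows(moves=[1,0.3,1,0,0,1,0.6,2.2,0,0,1,0.9,3.4,0,0,1,1.2,4.6,0,0,1,1.5,5.8,0,0,1,1.8,7,0,0,1,2,8.2,0,0,1,2.2,9.4,0,0,1,2.27,10.3,0,0,1,2.27,10.3,0,0,1,2.27,10.3,0,0,1,2.27,10.3,0,0,1,2.27,10.3,0,0])

```text
t: 2.42
ee_pos: [0.566, 0.0045, 0.2831]
ee_rot: [179.9, 0.0, -0.0]
ft_force: [0.1, -1.3, -0.3]
grip_width: 0.0003
finger_force: 0.0
```

```bash
python3 - <<'E'
from h import *
a,d=snap('scene','s1.png'); b,e=snap('top')
s=r.read_state(); print(s['t'],s['ee_pos'],s['ee_rot'],s['ft_force'],s['q'])
cv2.imwrite('pics/s1c.png',cv2.resize(a[40:290,190:390],None,fx=2.3,fy=2.3))
P=cloud('scene',d).reshape(-1,3); x,y,z=s['ee_pos']
q=P[(np.hypot(P[:,0]-x,P[:,1]-y)<.08)&(P[:,2]>.2)]
for lo in np.arange(.22,.4,.015):
    k=q[(q[:,2]>lo)&(q[:,2]<lo+.015)]
    if len(k): print(lo.round(3),len(k),(k.min(0)-[x,y,0]).round(3),(k.max(0)-[x,y,0]).round(3))
E
```

```text
2.5167 [0.56602909 0.00460783 0.28313777] [ 1.79962217e+02  1.89142526e-02 -2.42157637e-02] [ 0.9537952  -0.33276457  0.95926346] [  27.98303049   20.81842621  -39.22018513   98.92044107   14.34885288
   65.3860842  -105.46775036]
0.25 13 [-0.005 -0.008  0.262] [0.01  0.004 0.265]
0.265 90 [-0.007 -0.015  0.265] [0.013 0.013 0.28 ]
0.28 110 [-0.006 -0.016  0.28 ] [0.012 0.013 0.295]
0.295 108 [-0.009 -0.032  0.295] [0.015 0.027 0.31 ]
0.31 265 [-0.018 -0.043  0.31 ] [0.015 0.042 0.325]
0.325 346 [-0.016 -0.056  0.325] [0.018 0.054 0.34 ]
0.34 434 [-0.014 -0.064  0.34 ] [0.019 0.062 0.355]
0.355 409 [-0.011 -0.062  0.355] [0.021 0.056 0.37 ]
0.37 244 [-0.01  -0.044  0.37 ] [0.013 0.04  0.385]
0.385 277 [-0.025 -0.039  0.385] [0.038 0.018 0.4  ]
0.4 397 [-0.024 -0.039  0.4  ] [0.039 0.026 0.415]
```

View pics/s1c.png

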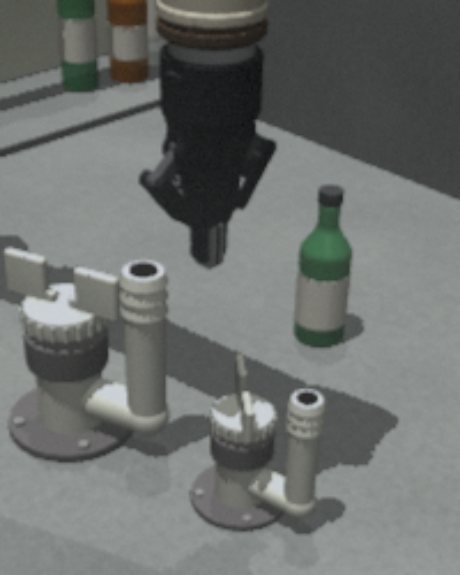

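The gripper is shut above the cap. The two fingers form one tip about 24 x 30 mm, roughly at crop (208,250), hovering clear behind the wing plate at (242,385). I now lower it behind the wing.

Call:
send_rows(moves=[1,0,0,-0.8,0,1,0,0,-1.6,0,1,0,0,-2.4,0,1,0,0,-3.2,0,1,0,0,-3.9,0,1,0,0,-4.4,0,1,0,0,-4.7,0,1,0,0,-4.87,0,1,0,0,-4.87,0,1,0,0,-4.87,0])

```text
t: 3.35
ee_pos: [0.5666, 0.0063, 0.1378]
ee_rot: [-180.0, -0.1, 0.1]
ft_force: [-0.3, -0.3, 0.5]
grip_width: -0.0002
finger_force: 0.0
```

```bash
python3 - <<'E'
from h import *
s=r.read_state(); p=s['ee_pos']; print(s['t'],p,s['ft_force'])
ax=np.array([.5865,.032]); cmd=np.array([.566,.007])
th0=np.degrees(np.arctan2(*(cmd-ax)[::-1]))%360; print(th0,np.hypot(*(cmd-ax)))
for t in range(230,39,-10):
    w=ax+.032*np.array([np.cos(np.radians(t)),np.sin(np.radians(t))]); print(t,((w-cmd)/.03).round(2))
E
```

```text
3.35 [0.56660267 0.00631033 0.13782275] [-0.28000596 -0.30569487  0.48403022]
230.64824737373513 0.03233032632065447
230 [-0.    0.02]
220 [-0.13  0.15]
210 [-0.24  0.3 ]
200 [-0.32  0.47]
190 [-0.37  0.65]
180 [-0.38  0.83]
170 [-0.37  1.02]
160 [-0.32  1.2 ]
150 [-0.24  1.37]
140 [-0.13  1.52]
130 [-0.    1.65]
120 [0.15 1.76]
110 [0.32 1.84]
100 [0.5  1.88]
90 [0.68 1.9 ]
80 [0.87 1.88]
70 [1.05 1.84]
60 [1.22 1.76]
50 [1.37 1.65]
40 [1.5  1.52]
```

Call:
send_rows(moves=[1,-0.13,0.15,0,0,1,-0.24,0.3,0,0,1,-0.32,0.47,0,0,1,-0.37,0.65,0,0,1,-0.38,0.83,0,0,1,-0.37,1.02,0,0,1,-0.32,1.2,0,0,1,-0.24,1.37,0,0,1,-0.13,1.52,0,0,1,0,1.65,0,0])

```text
t: 4.18
ee_pos: [0.5656, 0.0561, 0.1367]
ee_rot: [180.0, 0.1, 0.1]
ft_force: [-2.8, -3.1, -0.7]
grip_width: -0.0
finger_force: 1.3
```

Call:
send_rows(moves=[1,0.15,0.11,0,0,1,0.32,0.19,0,0,1,0.5,0.23,0,0,1,0.68,0.25,0,0,1,0.87,0.23,0,0,1,1.05,0.19,0,0,1,1.22,0.11,0,0,1,1.37,0,0,0,1,1.5,-0.13,0,0,1,1.5,-0.13,0,0,1,1.3,0.05,0,0,1,1.2,0.1,0,0,1,1.2,0.1,1,0,1,1.2,0.1,2,0,1,1.2,0.1,3,0,1,0.2,0.1,4,0,1,-1,0.1,4.5,0,1,-2,0.1,4.5,0,1,-2.5,0.1,4.5,0,1,-2.5,0.1,4.5,0])

```text
t: 5.85
ee_pos: [0.4878, 0.0591, 0.2728]
ee_rot: [179.8, -0.0, 0.2]
ft_force: [-0.5, -0.5, -0.1]
grip_width: -0.0001
finger_force: 0.0
```

```bash
python3 - <<'E'
from h import *
a,d=snap('scene'); b,e=snap('top','t2.png')
cv2.imwrite('pics/c2.png',np.hstack([cv2.resize(x,(400,400)) for x in (b[155:235,240:320],a[170:290,240:360])]))
s=r.read_state(); print(s['t'],s['ee_pos'],s['ft_force'])
try: print(wings(e))
except Exception as x: print(x)
E
```

```text
5.95 [0.49118178 0.0587201  0.27287716] [ 0.77964382 -1.24562122 -0.30604599]
(np.float64(3.8292506803622075), (589.4095458984375, 32.29478454589844), (84.705078125, 7.772173881530762), np.float64(0.1042238915546679), 88)
```

View pics/c2.png

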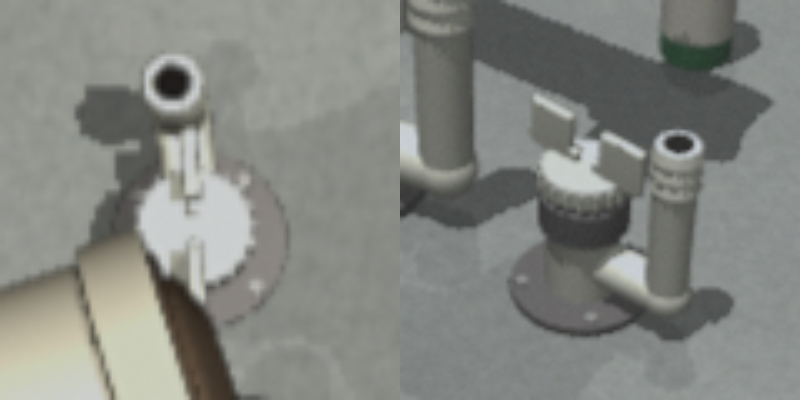

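The stroke worked. The wings now lie along the spigot line, at about crop (195,180) and (195,265), so the cap has turned about 137°. For the second stroke I enter behind the other wing at 270°.

Call:
send_rows(moves=[1,0.9,-0.6,0,0,1,1.8,-1.2,0,0,1,2.7,-1.7,0,0,1,3.18,-1.98,0,0,1,3.18,-1.98,-0.4,0,1,3.18,-1.98,-1.2,0,1,3.18,-1.98,-2,0,1,3.18,-1.98,-2.8,0,1,3.18,-1.98,-3.5,0,1,3.18,-1.98,-4.1,0,1,3.18,-1.98,-4.4,0,1,3.18,-1.98,-4.5,0,1,3.18,-1.98,-4.5,0])

```text
t: 7.03
ee_pos: [0.5863, 0.0, 0.1364]
ee_rot: [-180.0, 0.1, 0.2]
ft_force: [-0.6, 0.0, -0.2]
grip_width: -0.0002
finger_force: 0.0
```

```bash
python3 - <<'E'
from h import *
s=r.read_state(); print(s['t'],s['ee_pos'],s['ft_force'])
ax=np.array([.5865,.032]); cmd=np.array([.5864,.0001])
for t in range(260,39,-10):
    w=ax+.032*np.array([np.cos(np.radians(t)),np.sin(np.radians(t))]); print(t,((w-cmd)/.03).round(2))
E
```

```text
7.0333 [5.86315481e-01 9.91560951e-06 1.36355443e-01] [-0.56005295  0.01835654 -0.22419802]
260 [-0.18  0.01]
250 [-0.36  0.06]
240 [-0.53  0.14]
230 [-0.68  0.25]
220 [-0.81  0.38]
210 [-0.92  0.53]
200 [-1.   0.7]
190 [-1.05  0.88]
180 [-1.06  1.06]
170 [-1.05  1.25]
160 [-1.    1.43]
150 [-0.92  1.6 ]
140 [-0.81  1.75]
130 [-0.68  1.88]
120 [-0.53  1.99]
110 [-0.36  2.07]
100 [-0.18  2.11]
90 [0.   2.13]
80 [0.19 2.11]
70 [0.37 2.07]
60 [0.54 1.99]
50 [0.69 1.88]
40 [0.82 1.75]
```

Call:
send_rows(moves=[1,-0.18,0.01,0,0,1,-0.53,0.14,0,0,1,-0.68,0.25,0,0,1,-0.81,0.38,0,0,1,-0.92,0.53,0,0,1,-1,0.7,0,0,1,-1.05,0.88,0,0,1,-1.06,1.06,0,0,1,-1.05,1.25,0,0,1,-1,1.43,0,0,1,-0.92,1.6,0,0,1,-0.81,1.75,0,0,1,-0.68,1.88,0,0,1,-0.53,1.99,0,0,1,-0.36,2.07,0,0,1,-0.18,2.11,0,0,1,0,2.13,0,0])

```text
t: 8.45
ee_pos: [0.5863, 0.0644, 0.1369]
ee_rot: [-180.0, 0.1, 0.2]
ft_force: [-5.5, 0.2, 0.2]
grip_width: -0.0001
finger_force: 2.2
```

Call:
send_rows(moves=[1,0.19,-0.02,0,0,1,0.37,-0.06,0,0,1,0.54,-0.14,0,0,1,0.69,-0.25,0,0,1,0.82,-0.38,0,0,1,0.82,-0.38,0,0,1,0.62,-0.2,0,0,1,0.52,-0.15,0,0,1,0.52,-0.15,1,0,1,0.52,-0.15,2,0,1,0.52,-0.15,3,0,1,-0.5,-0.15,4,0,1,-1.7,-0.15,4.5,0,1,-2.7,-0.15,4.5,0,1,-3.2,-0.15,4.5,0,1,-3.2,-0.15,4.5,0])

```text
t: 9.78
ee_pos: [0.4872, 0.0591, 0.2728]
ee_rot: [179.8, -0.0, 0.2]
ft_force: [-0.8, -0.9, 0.1]
grip_width: -0.0001
finger_force: 0.0
```

```bash
python3 - <<'E'
from h import *
b,e=snap('top')
s=r.read_state(); print(s['t'],s['ee_pos'],s['ft_force']); print(wings(e))
E
```

```text
9.8333 [0.48927178 0.05876717 0.2729086 ] [ 0.04902447  0.09111989 -0.0127803 ]
(np.float64(3.8977535467166717), (587.2130126953125, 32.268035888671875), (89.41580963134766, 7.920612335205078), np.float64(0.10127622018843223), 93)
```

Call:
send_rows(moves=[1,0.9,-0.6,0,0,1,1.8,-1.2,0,0,1,2.7,-1.7,0,0,1,3.2,-1.98,0,0,1,3.2,-1.98,-0.4,0,1,3.2,-1.98,-1.2,0,1,3.2,-1.98,-2,0,1,3.2,-1.98,-2.8,0,1,3.2,-1.98,-3.5,0,1,3.2,-1.98,-4.1,0,1,3.2,-1.98,-4.4,0,1,3.2,-1.98,-4.55,0,1,3.2,-1.98,-4.55,0])

```text
t: 10.92
ee_pos: [0.5861, -0.0001, 0.1347]
ee_rot: [-180.0, 0.1, 0.2]
ft_force: [-0.4, -0.3, -0.3]
grip_width: 0.0001
finger_force: 0.0
```

Call:
send_rows(moves=[1,-0.18,0.01,0,0,1,-0.36,0.06,0,0,1,-0.53,0.14,0,0,1,-0.68,0.25,0,0,1,-0.81,0.38,0,0,1,-0.92,0.53,0,0,1,-1,0.7,0,0,1,-1.05,0.88,0,0,1,-1.06,1.06,0,0,1,-1.05,1.25,0,0,1,-1.03,1.34,0,0])

```text
t: 11.83
ee_pos: [0.555, 0.041, 0.1355]
ee_rot: [-180.0, 0.1, 0.2]
ft_force: [-0.4, -2.1, -0.5]
grip_width: 0.0
finger_force: 1.0
```

Call:
send_rows(moves=[1,0.03,0.09,0,0,1,0.07,0.18,0,0,1,0.11,0.26,0,0,1,0.16,0.34,0,0])

```text
t: 12.17
ee_pos: [0.56, 0.0503, 0.1354]
ee_rot: [180.0, 0.1, 0.1]
ft_force: [-1.4, -2.9, 0.1]
grip_width: -0.0
finger_force: 1.1
```

Call:
send_rows(moves=[1,0.06,0.07,0,0,1,0.13,0.14,0,0,1,0.19,0.2,0,0])

```text
t: 12.42
ee_pos: [0.566, 0.0564, 0.1355]
ee_rot: [-180.0, 0.0, 0.1]
ft_force: [-2.4, -1.9, -0.7]
grip_width: -0.0002
finger_force: 1.0
```

Call:
send_rows(moves=[1,0.07,0.06,0,0,1,0.15,0.11,0,0])

```text
t: 12.58
ee_pos: [0.5706, 0.0598, 0.1356]
ee_rot: [-180.0, 0.0, 0.2]
ft_force: [-2.0, -1.2, -0.1]
grip_width: 0.0
finger_force: 1.1
```

Call:
send_rows(moves=[1,0.08,0.04,0,0,1,0.17,0.08,0,0])

```text
t: 12.75
ee_pos: [0.5743, 0.0612, 0.1353]
ee_rot: [179.9, 0.2, 0.1]
ft_force: [-8.7, -3.7, 3.5]
grip_width: -0.0001
finger_force: 4.1
```

Call:
send_rows(moves=[1,0.09,0.02,0,0,1,0.18,0.04,0,0])

```text
t: 12.92
ee_pos: [0.5773, 0.0616, 0.1348]
ee_rot: [179.8, 0.5, 0.1]
ft_force: [-15.6, -5.0, 8.3]
grip_width: 0.0
finger_force: 6.9
```

The force rises steadily to about 16 N, which is roughly 0.5 N m on the cap, so it is against the springy stop. I ease back, lift out and look.

Call:
send_rows(moves=[1,-0.09,-0.02,0,0,1,-0.18,-0.04,0,0,1,-0.27,-0.08,0,0,1,-0.35,-0.12,0,0,1,-0.5,-0.23,0,0,1,-0.63,-0.36,0,0,1,-0.74,-0.51,0,0,1,-0.74,-0.51,0.2,0,1,-0.74,-0.51,1,0,1,-0.74,-0.51,2,0,1,-0.74,-0.51,3,0,1,-1.4,-0.4,4,0,1,-2.4,-0.2,4.5,0,1,-3,-0.1,4.5,0,1,-3,-0.1,4.5,0,1,-3,-0.1,4.5,0])

```text
t: 14.25
ee_pos: [0.4911, 0.0598, 0.2718]
ee_rot: [179.9, -0.1, 0.2]
ft_force: [0.2, -0.5, -0.8]
grip_width: -0.0001
finger_force: 0.0
```

```bash
python3 - <<'E'
from h import *
a,d=snap('scene','s3.png'); b,e=snap('top')
cv2.imwrite('pics/c3.png',np.hstack([cv2.resize(x,(400,400)) for x in (b[155:235,240:320],a[180:280,250:350])]))
s=r.read_state(); print(s['t'],s['ee_pos'],s['ft_force']); print(wings(e))
P=cloud('top',e).reshape(-1,3)
for nm,x,y in(('mill',.714,-.279),('oil',.445,.305),('shaker',.685,.304)):
    q=P[(np.hypot(P[:,0]-x,P[:,1]-y)<.07)&(P[:,2]>.03)]; q=q[q[:,2]>q[:,2].max()-.015]; print(nm,q.mean(0).round(3))
E
```

```text
14.35 [0.49194422 0.05944666 0.27106076] [ 0.48016301 -0.38597646 -0.51675937]
(np.float64(90.35423103883215), (586.0551147460938, 31.31153106689453), (5.368927955627441, 89.2906494140625), np.float64(0.10021582959293181), 76)
mill [ 0.723 -0.294  0.117]
oil [0.444 0.306 0.189]
shaker [0.687 0.316 0.065]
```

View pics/c3.png

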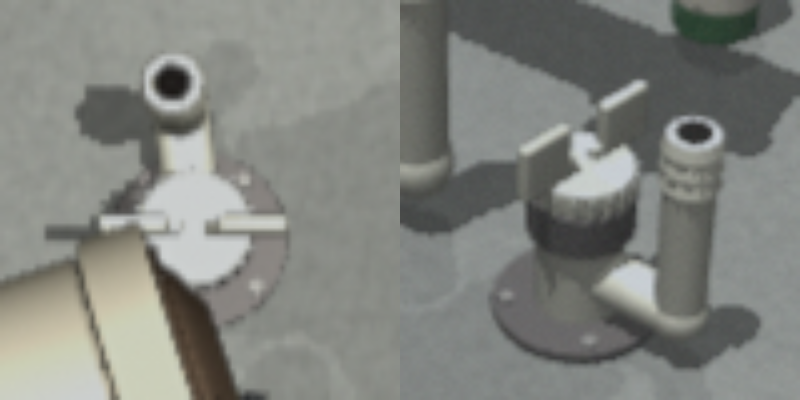

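The cap is home. No gap is left between the white disc and the grey collar (right crop at about (585,205)), its top is at 100.2 mm, and the wings sit at 90° after about 7.17 rad in total. The arm is clear of everything.

```bash
python3 -c "
from cell import r
print(r.hand_in())"
```

```text
the job is handed in; nothing more can be done
None
```

The winged cap on the smaller outlet is screwed fully home: three fingertip strokes turned it about 7.2 rad to its stop, its top is 100 mm above the shelf, the shaker, mill and oil bottle were not touched, and the job was handed in at about 14 s.

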